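Stow a container under the caddy's cantilever tray

TASK

Put the low square snap-lid container away in the empty bay under the top tray of the bamboo caddy: swing the tray up and over until it rests open, set the container flat in the free bay, then swing the tray back and lower it fully home, guiding it down gently so that it does not drop shut. The spoon and the scraper stay in the tray, the container already in the caddy stays in its bay, and the tall container, the oblong container and the grinder are left where they stand.

Things in the scene. Friction and masses are not known exactly. Their poses are not given: they have to be found in the camera images.
- caddy: Lower box of the bamboo caddy, fixed: 200 (its x) x 160 (y) x 75 mm high, walls and floor 5 mm. Origin: centre of its underside; z up; yaw within 0.3 rad of the world's. Two bays side by side along x, each 92 (x) x 150 mm (y), parted by a 5 mm wall 40 mm tall over the worktop; the -x bay is empty, the +x one holds a container. Covered by the tray while shut.
- swing (a joint): Angle q (rad) of the steel arms that carry the top tray: 0 shut, 1.9 open (stops). The tray stays level; each of its points runs on a 110 mm arc in the caddy's y-z plane: at q it has shifted along the caddy's +y by 110*(cos 0.611 - cos(0.611+q)) mm and risen by 110*(sin(0.611+q) - sin 0.611) mm. Top of the arc: q = 0.96, 47 mm up. Open: 179 mm to +y, height as shut.
- tray_mid (a point): Centre of the top tray's underside, 80 mm above the worktop when shut. Tray 200 (x) x 160 (y) x 40 mm, walls and floor 5 mm, never turns; about 0.45 kg with contents. Hinges almost free: below q = 0.96 it falls shut by its weight, beyond that it falls open. A level push of about 7 N along y moves it off either stop. Long pockets lie on the +y and -y sides of its finger well.
- well (a point): Centre of the mouth of the finger well in the middle of the top tray, level with its rim, 120 mm above the worktop when shut; moves with the tray, axes as the caddy's. An open pocket 68 (x) x 50 mm (y) inside, 35 mm deep, walls 6 mm. Closed or little-opened fingers put down into it push its walls along y to swing the tray, and hold it back on the way down.
- bay (a point): Centre of the floor of the empty bay, 5 mm above the worktop, at x = -50 mm in the caddy; axes as the caddy's.
- full_bay (a point): Centre of the floor of the occupied bay, at x = +50 mm in the caddy; axes as the caddy's.
- lowtub_mid (a point): Centre of the low square snap-lid container to stow: 60 x 60 mm, 50 mm high, standing on the worktop (centre 25 mm up), x and y square to its sides. 0.15 kg or so.
- twin_mid (a point): Centre of the same kind of low square container, 60 x 60 x 50 mm, already in the +x bay of the caddy. Stays there.
- talltub_mid (a point): Centre of the tall square container, 60 x 60 mm, 100 mm high, on the worktop. Left alone.
- longtub_mid (a point): Centre of the oblong container, 60 mm (x) x 100 mm (y), 50 mm high, on the worktop. Left alone.
- grinder_mid (a point): Middle of the upright glass grinder with steel top, 52 mm across, 132 mm high, on the worktop. Left alone.
- spoon_mid (a point): Middle of a bamboo spoon, 140 mm long, lying in the tray's +y pocket.
- scraper_mid (a point): Middle of a bamboo scraper, 147 mm long, lying in the tray's -y pocket.
Things that resemble listed ones, but are neither listed nor needed, are in the scene too. What is shaped like the part that bears scraper_mid but purple, red or turquoise is not meant.

How it is judged:
By the outcome, as a careful person would: the job done as asked, in the order asked, and still so for the second after the job is handed in, with the robot touching nothing.
It also fails if it takes over 72 s, if anything falls off the work surface, if the arm or the gripper's body presses on something with over 40 N, if the wrist force passes 120 N, or if a joint passes its speed limit or range.

ROBOT

A 7-joint arm with a two-finger parallel gripper is mounted at the origin on the work surface. World frame = base frame: x ahead of the robot, y to its left, z up, the work surface at z = 0. Lengths are in m, angles in rad, forces in N, time in s.
With the tool pointing down it reaches from about 0.425 to 0.875 m from the base axis. Payload 4.7 kg.
Tool frame: the origin (TCP) lies midway between the tips of the shut fingers; the grasp point (between the pads) lies 19 mm behind it (ctrl.grip_point_offset is the distance from the TCP to the grasp point, in m); z points along the fingers, y is the line along which they close (so a half turn about z gives the same grasp; the last joint's range is limited). The gripper opens to 87 mm and grips with 3 to 60 N. Pads are 19 mm wide; open, the fingers measure 117 mm over their backs; the gripper's body (75 mm by 190 mm) begins 51 mm behind the grasp point.
Start: joints at [1.258, 0.321, -0.07, 1.45, 0.023, 1.371, -0.057], TCP at [0.209, -0.616, 0.223] pointing down, gripper open.
Joint ranges: [-2.86, 2.86], [-0.3, 2.09], [-1.38, 1.24], [0.06, 2.45], [-1.56, 4.7], [0.09, 2.05], [-2.69, 2.69]. Speed limits (rad/s): [2.57, 2.57, 3.14, 3.14, 3.14, 3.14, 3.14].

INTERFACE

Orientations are given as a rotation vector (axis times angle).
In Python, from bench import ctrl gives the robot as it stands. The module is installed in compiled form; this text tells all that it offers.
- The arm moves only by the shell command python3 -m handwheel 'ROWS' [OPENING] [FORCE]. ROWS is JSON, a list of rows, each an object of numbers: "x", "y", "z": the shift along the tool's x, y, z in m; "wx", "wy", "wz": the turn, a rotation vector about the tool's x, y, z in degrees. A call has 1 to 10 rows; each row is the pose to reach, as a shift and turn from the pose commanded when the call began, along the tool's axes at that moment; what a row does not reach only later rows make up. A row lasts 1/12 s, in which the tool goes at most 41.7 mm and 7.16 degrees, less where a joint would pass 70% of its speed; a pose out of reach is approached as far as the arm can. A call with a gripper value outside its range is refused whole. OPENING is the finger opening in m, from 0 to 0.087, set as the call begins (- or left out, the last holds). The fingers move at their own pace and stop on an object; FORCE is the grip in N (left out, the last holds). Time passes only in rows, so rows that repeat a pose let the fingers close. It gives the time, the measured TCP pose, the force, the opening and the grip force at its end, in the units of the state.
- ctrl.get_state(): the state, without advancing time (a new reading comes with each control period).
- ctrl.get_image(name): name is "side" or "top"; returns a dict with "image" (420x560x3 uint8, red, green, blue), "K" (3x3 intrinsics, pixels), "k1" (the pictures are not rectified: a ray, as slopes to the right and down, at radius r is drawn at 1 + k1 r^2 times it, then the intrinsics apply), "world_to_cam" (4x4, takes a point from world to camera coordinates). Camera axes: x right, y down, z forward; pixel columns grow to the right and rows downward; lengths in m; the calibration is good to about 2 mm. A picture is of the moment at which its call begins. There is no depth.
- ctrl.close_job(): hands the job in; it is judged then, once.
The state is a dict: "time": time; "joint_positions": joint angles; "qd": joint speeds; "joint_torque": joint torques, N m; "position": TCP position; "tool_rot": TCP orientation; "ft_force": force on the tool from outside, world axes, zero at the start; "torque": the same for the moment, N m; "grip_width": opening from 0.0 (shut) to 1.0 (fully open); "grip_force": force on a finger pad.
Only numpy, scipy, OpenCV 4.12 (cv2) and the standard library are available. Lean on these libraries where they do the work, as an engineer would, in place of code of your own. Each camera call takes 0.05 s, during which the arm holds its last target. There are 200 camera calls.

## Working session

There is one attempt and no reset: what is moved stays moved. The work goes in short steps, Python scripts to look and compute and a shell command to move; the robot and the scene stay as the last step left them, time stands still between calls to the robot, and variables do not carry over. Pictures are saved under pics/ and viewed, at most 10 in all, crops included, and the job is handed in when it is done.

```bash
mkdir -p pics; cat > h.py <<'E'
import numpy as np, cv2
from bench import ctrl
from scipy.spatial.transform import Rotation as R
def snap(n,f=None):
    d=ctrl.get_image(n)
    if f: cv2.imwrite('pics/'+f,d['image'][:,:,::-1])
    return d
def cast(d,px,z):
    K=d['K'];k=d['k1'];out=[]
    for u,v in px:
        c=np.array([[[u,v]]],float)
        p=cv2.undistortPoints(c,K,np.array([k,0,0,0.]))[0,0]
        T=d['world_to_cam'];Rt=T[:3,:3].T;o=-Rt@T[:3,3];r=Rt@np.array([p[0],p[1],1])
        out.append(o+r*(z-o[2])/r[2])
    return np.array(out)
def proj(d,P):
    T=d['world_to_cam'];P=np.atleast_2d(P)
    return cv2.projectPoints(P.astype(float),cv2.Rodrigues(T[:3,:3])[0],T[:3,3],d['K'],np.array([d['k1'],0,0,0.]))[0][:,0]
def st():
    s=ctrl.get_state();M=R.from_rotvec(s['tool_rot']).as_matrix()
    print(s['time'],np.round(s['position'],4),'\n',np.round(M,3),np.round(s['ft_force'],1),s['grip_width'],s['grip_force'],np.round(s['joint_positions'],2));return s,M
E
python3 - <<'E'
from h import *
a=snap('top','top0.png');b=snap('side','side0.png');st()
for d in(a,b):T=d['world_to_cam'];print(-T[:3,:3].T@T[:3,3],T[2,:3],d['K'][0],d['k1'])
E
```

```text
0.1 [ 0.2084 -0.6151  0.2215] 
 [[ 0.947  0.321 -0.001]
 [ 0.321 -0.947  0.002]
 [-0.    -0.002 -1.   ]] [ 0.2 -0.4  0.1] 1.0013236427852583 0.0 [ 1.26  0.32 -0.07  1.45  0.02  1.37 -0.06]
[ 0.36345578 -0.00593139  1.0786218 ] [ 0.1414899  -0.03454833 -0.98933666] [403.81348744   0.         282.56120467] 0.030529808076119987
[0.21463588 0.73512252 0.62593178] [ 0.27903387 -0.78989288 -0.54608546] [435.00423785   0.         278.15283621] -0.031310929690716124
```

View pics/top0.png

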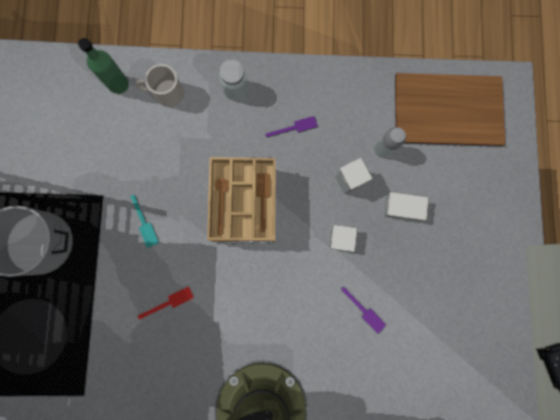

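View pics/side0.png

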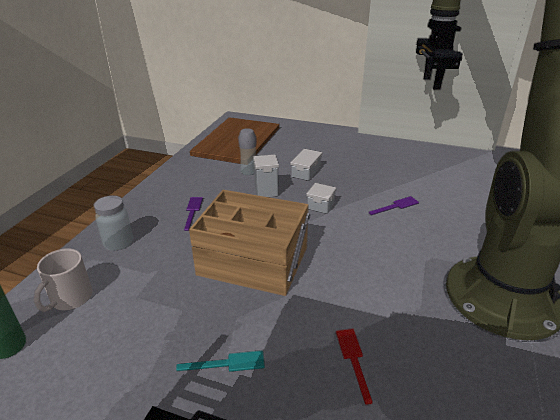

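The top view has the caddy at (242,200) and white tubs at (356,174), (408,206) and (344,238). The side view shows the one at (266,175) is tall, (306,164) oblong and (320,198) low and square.
What could be mistaken for the low square tub: tall tub at top (356,174), oblong at (408,206), grinder at (393,140) and jar at (232,75). I choose (344,238).

```bash
cat > m.py <<'E'
from h import *
a=snap('top');im=a['image'];hsv=cv2.cvtColor(im,cv2.COLOR_RGB2HSV)
def big(mask,box):
    m=np.zeros_like(mask);x0,y0,x1,y1=box;m[y0:y1,x0:x1]=mask[y0:y1,x0:x1]
    c=max(cv2.findContours(m,cv2.RETR_EXTERNAL,cv2.CHAIN_APPROX_NONE)[0],key=cv2.contourArea);return c[:,0]
def rect(pts,z,name):
    P=cast(a,pts,z)[:,:2];r=cv2.minAreaRect((P*1000).astype(np.float32));print(name,np.round(r[0],1),np.round(r[1],1),round(r[2],1))
    return r
white=cv2.inRange(hsv,(0,0,150),(179,60,255))
wood=cv2.inRange(hsv,(8,60,60),(28,255,255))
rect(big(white,(325,218,365,258)),.05,'low')
rect(big(white,(335,150,375,195)),.10,'tall')
rect(big(white,(380,185,435,225)),.05,'long')
rect(big(wood,(190,140,300,260)),.12,'tray')
c=im[140:265,190:440,::-1];cv2.imwrite('pics/crop0.png',cv2.resize(c,None,fx=3.2,fy=3.2,interpolation=cv2.INTER_CUBIC))
E
python3 m.py
```

```text
low [ 429.9 -199. ] [60.9 61.2] 82.7
tall [ 589.  -219.9] [60.6 62.1] 28.2
long [ 518.5 -365.9] [101.8  60.2] 83.7
tray [512.3  59. ] [203.2 159.8] 1.1
```

View pics/crop0.png

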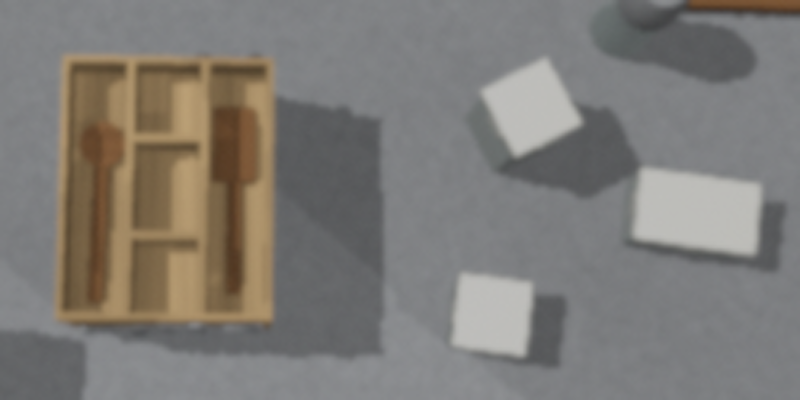

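The crop confirms the choice: the square low-topped tub at crop (493,315) is the target, the tall one shows a side wall, and the well mouth is at crop (167,190), the tray centre. All measured sizes match the description. I'm setting out for the well with the fingers almost shut.

```bash
python3 -m handwheel '[{"x":0.157,"y":-0.087,"wz":7},{"x":0.314,"y":-0.173,"wz":17.6},{"x":0.314,"y":-0.173,"wz":17.6},{"x":0.314,"y":-0.173,"wz":17.6},{"x":0.314,"y":-0.173,"wz":17.6},{"x":0.314,"y":-0.173,"wz":17.6},{"x":0.314,"y":-0.173,"wz":17.6},{"x":0.314,"y":-0.173,"wz":17.6},{"x":0.314,"y":-0.173,"wz":17.6},{"x":0.314,"y":-0.173,"wz":17.6}]' 0.010 20
python3 -c "
from h import *
s,M=st()
print(M.T@(np.array([.512,.059,.16])-s['position']))"
```

```text
0.15 [ 0.2085 -0.6152  0.2217] 
 [[ 0.947  0.321 -0.001]
 [ 0.321 -0.947  0.001]
 [-0.    -0.001 -1.   ]] [-0.1 -0.7 -0.1] 0.9975149807457474 0.0 [ 1.26  0.32 -0.07  1.45  0.02  1.37 -0.06]
[ 0.50390129 -0.54101032  0.06244567]invalid input at $[0]: expected keys x, y, z, wx, wy, wz
```

```bash
python3 -m handwheel '[{"x":0.157,"y":-0.087,"z":0,"wx":0,"wy":0,"wz":7},{"x":0.314,"y":-0.173,"z":0,"wx":0,"wy":0,"wz":17.6},{"x":0.314,"y":-0.173,"z":0,"wx":0,"wy":0,"wz":17.6},{"x":0.314,"y":-0.173,"z":0,"wx":0,"wy":0,"wz":17.6},{"x":0.314,"y":-0.173,"z":0,"wx":0,"wy":0,"wz":17.6},{"x":0.314,"y":-0.173,"z":0,"wx":0,"wy":0,"wz":17.6},{"x":0.314,"y":-0.173,"z":0,"wx":0,"wy":0,"wz":17.6},{"x":0.314,"y":-0.173,"z":0,"wx":0,"wy":0,"wz":17.6},{"x":0.314,"y":-0.173,"z":0,"wx":0,"wy":0,"wz":17.6},{"x":0.314,"y":-0.173,"z":0,"wx":0,"wy":0,"wz":17.6}]' 0.010 20
python3 -c "
from h import *
s,M=st()
print(M.T@(np.array([.512,.059,.17])-s['position']))"
```

```text
time: 0.98
position: [0.4559, -0.3435, 0.2226]
tool_rot: [-3.138, -0.049, -0.004]
ft_force: [0.6, 0.5, 0.4]
grip_width: 0.326
grip_force: 0.0
0.9833 [ 0.4559 -0.3435  0.2226] 
 [[ 1.     0.031  0.003]
 [ 0.031 -1.     0.003]
 [ 0.003 -0.003 -1.   ]] [0.6 0.5 0.4] 0.32610055774613805 0.0 [ 0.84  0.17 -0.27  1.65  0.04  1.34 -0.97]
[ 0.06848073 -0.40038785  0.05404198]
```

```bash
python3 -m handwheel '[{"x":0.068,"y":-0.4,"z":0.05,"wx":0,"wy":0,"wz":0},{"x":0.068,"y":-0.4,"z":0.05,"wx":0,"wy":0,"wz":0},{"x":0.068,"y":-0.4,"z":0.05,"wx":0,"wy":0,"wz":0},{"x":0.068,"y":-0.4,"z":0.05,"wx":0,"wy":0,"wz":0},{"x":0.068,"y":-0.4,"z":0.05,"wx":0,"wy":0,"wz":0},{"x":0.068,"y":-0.4,"z":0.05,"wx":0,"wy":0,"wz":0},{"x":0.068,"y":-0.4,"z":0.05,"wx":0,"wy":0,"wz":0},{"x":0.068,"y":-0.4,"z":0.05,"wx":0,"wy":0,"wz":0},{"x":0.068,"y":-0.4,"z":0.05,"wx":0,"wy":0,"wz":0},{"x":0.068,"y":-0.4,"z":0.05,"wx":0,"wy":0,"wz":0}]'
python3 -m handwheel '[{"x":0,"y":-0.005,"z":0,"wx":0,"wy":0,"wz":0},{"x":0,"y":0,"z":0,"wx":0,"wy":0,"wz":0},{"x":0,"y":0,"z":0,"wx":0,"wy":0,"wz":0}]'
python3 - <<'E'
from h import *
s,M=st()
print(M.T@(np.array([.512,.059,.17])-s['position']))
b=snap('side','side1.png');c=b['image'][100:320,150:370,::-1]
cv2.imwrite('pics/c1.png',cv2.resize(c,None,fx=2.7,fy=2.7))
E
```

```text
time: 1.82
position: [0.5103, 0.053, 0.1723]
tool_rot: [-3.141, -0.033, -0.0]
ft_force: [-0.3, 0.3, 0.1]
grip_width: 0.112
grip_force: 0.0
time: 2.07
position: [0.5105, 0.0482, 0.1722]
tool_rot: [3.14, 0.029, -0.001]
ft_force: [0.3, -0.6, -0.3]
grip_width: 0.115
grip_force: 0.0
2.0667 [0.5105 0.0482 0.1722] 
 [[ 1.     0.019 -0.001]
 [ 0.019 -1.    -0.002]
 [-0.001  0.002 -1.   ]] [ 0.3 -0.6 -0.3] 0.1149044791575596 0.0 [ 0.43  0.1  -0.61  1.84  0.06  1.23 -1.75]
[ 0.00165841 -0.01074685  0.00221239]
```

View pics/c1.png

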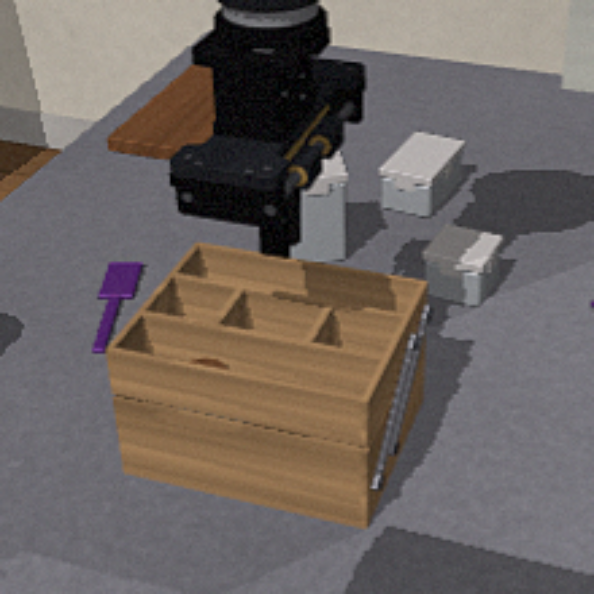

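The hand is above the tray, fingertips at crop (275,250), still short of the well mouth (crop about (280,310)). The tray is shut and the arm is visible at its -x end. Next I shift +y 11 mm and go down into the well.

```bash
python3 -m handwheel '[{"x":0.0015,"y":-0.011,"z":0,"wx":0,"wy":0,"wz":0},{"x":0.0015,"y":-0.011,"z":0,"wx":0,"wy":0,"wz":0},{"x":0.0015,"y":-0.011,"z":0.02,"wx":0,"wy":0,"wz":0},{"x":0.0015,"y":-0.011,"z":0.035,"wx":0,"wy":0,"wz":0},{"x":0.0015,"y":-0.011,"z":0.045,"wx":0,"wy":0,"wz":0},{"x":0.0015,"y":-0.011,"z":0.052,"wx":0,"wy":0,"wz":0},{"x":0.0015,"y":-0.011,"z":0.06,"wx":0,"wy":0,"wz":0},{"x":0.0015,"y":-0.011,"z":0.067,"wx":0,"wy":0,"wz":0},{"x":0.0015,"y":-0.011,"z":0.073,"wx":0,"wy":0,"wz":0},{"x":0.0015,"y":-0.011,"z":0.073,"wx":0,"wy":0,"wz":0}]'
python3 -m handwheel '[{"x":0,"y":0,"z":0,"wx":0,"wy":0,"wz":0},{"x":0,"y":0,"z":0,"wx":0,"wy":0,"wz":0}]' 0.014
```

```text
time: 2.95
position: [0.5112, 0.0612, 0.0984]
tool_rot: [-3.141, -0.031, 0.003]
ft_force: [0.2, -0.9, 0.3]
grip_width: 0.12
grip_force: 0.0
time: 3.12
position: [0.5123, 0.0614, 0.0999]
tool_rot: [3.141, 0.031, 0.001]
ft_force: [0.3, -0.3, 0.5]
grip_width: 0.149
grip_force: 0.0
```

```bash
python3 -m handwheel '[{"x":0,"y":-0.003,"z":0,"wx":0,"wy":0,"wz":0},{"x":0,"y":-0.010,"z":-0.008,"wx":0,"wy":0,"wz":0},{"x":0,"y":-0.017,"z":-0.016,"wx":0,"wy":0,"wz":0},{"x":0,"y":-0.026,"z":-0.024,"wx":0,"wy":0,"wz":0},{"x":0,"y":-0.035,"z":-0.030,"wx":0,"wy":0,"wz":0},{"x":0,"y":-0.044,"z":-0.036,"wx":0,"wy":0,"wz":0},{"x":0,"y":-0.054,"z":-0.040,"wx":0,"wy":0,"wz":0},{"x":0,"y":-0.065,"z":-0.043,"wx":0,"wy":0,"wz":0},{"x":0,"y":-0.075,"z":-0.045,"wx":0,"wy":0,"wz":0},{"x":0,"y":-0.084,"z":-0.047,"wx":0,"wy":0,"wz":0}]'
python3 - <<'E'
from h import *
a=snap('side','side2.png')
E
```

```text
time: 3.95
position: [0.5111, 0.1467, 0.1481]
tool_rot: [-3.141, -0.031, -0.004]
ft_force: [1.3, -2.4, 0.3]
grip_width: 0.158
grip_force: 0.9
```

View pics/side2.png

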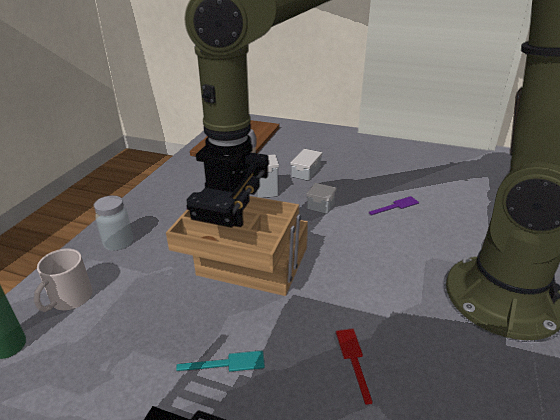

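The tray (around (235,228)) is up near the top of its arc, level, with the fingers in the well. Carrying on gently to the open stop.

```bash
python3 -m handwheel '[{"x":0,"y":-0.010,"z":0,"wx":0,"wy":0,"wz":0},{"x":0,"y":-0.020,"z":0.001,"wx":0,"wy":0,"wz":0},{"x":0,"y":-0.030,"z":0.003,"wx":0,"wy":0,"wz":0},{"x":0,"y":-0.040,"z":0.006,"wx":0,"wy":0,"wz":0},{"x":0,"y":-0.048,"z":0.009,"wx":0,"wy":0,"wz":0},{"x":0,"y":-0.056,"z":0.013,"wx":0,"wy":0,"wz":0},{"x":0,"y":-0.063,"z":0.017,"wx":0,"wy":0,"wz":0},{"x":0,"y":-0.070,"z":0.021,"wx":0,"wy":0,"wz":0},{"x":0,"y":-0.076,"z":0.026,"wx":0,"wy":0,"wz":0},{"x":0,"y":-0.081,"z":0.030,"wx":0,"wy":0,"wz":0}]'
python3 -m handwheel '[{"x":0,"y":-0.004,"z":0.003,"wx":0,"wy":0,"wz":0},{"x":0,"y":-0.007,"z":0.007,"wx":0,"wy":0,"wz":0},{"x":0,"y":-0.010,"z":0.010,"wx":0,"wy":0,"wz":0},{"x":0,"y":-0.012,"z":0.012,"wx":0,"wy":0,"wz":0},{"x":0,"y":-0.014,"z":0.014,"wx":0,"wy":0,"wz":0},{"x":0,"y":-0.016,"z":0.014,"wx":0,"wy":0,"wz":0},{"x":0,"y":-0.018,"z":0.014,"wx":0,"wy":0,"wz":0},{"x":0,"y":-0.018,"z":0.014,"wx":0,"wy":0,"wz":0},{"x":0,"y":-0.018,"z":0.014,"wx":0,"wy":0,"wz":0}]'
python3 -c "
from h import *
st()"
```

```text
time: 4.83
position: [0.5082, 0.2277, 0.1157]
tool_rot: [-3.141, -0.032, 0.001]
ft_force: [-1.2, 2.3, -2.5]
grip_width: 0.16
grip_force: 1.3
time: 5.58
position: [0.5084, 0.2443, 0.1027]
tool_rot: [3.141, 0.031, 0.001]
ft_force: [-0.1, 0.5, -0.3]
grip_width: 0.16
grip_force: 0.0
5.5833 [0.5084 0.2443 0.1027] 
 [[ 1.    0.02  0.  ]
 [ 0.02 -1.   -0.  ]
 [ 0.    0.   -1.  ]] [-0.1  0.5 -0.3] 0.1599916490238922 0.0 [ 0.12  0.31 -0.71  1.79  0.22  1.12 -2.22]
```

```bash
python3 -m handwheel '[{"x":0,"y":0,"z":-0.03,"wx":0,"wy":0,"wz":0},{"x":0,"y":0,"z":-0.06,"wx":0,"wy":0,"wz":0},{"x":0,"y":0.01,"z":-0.1,"wx":0,"wy":0,"wz":0},{"x":-0.01,"y":0.04,"z":-0.13,"wx":0,"wy":0,"wz":2},{"x":-0.02,"y":0.08,"z":-0.13,"wx":0,"wy":0,"wz":4},{"x":-0.03,"y":0.12,"z":-0.13,"wx":0,"wy":0,"wz":6},{"x":-0.04,"y":0.16,"z":-0.13,"wx":0,"wy":0,"wz":8.4},{"x":-0.05,"y":0.20,"z":-0.13,"wx":0,"wy":0,"wz":8.4},{"x":-0.055,"y":0.24,"z":-0.13,"wx":0,"wy":0,"wz":8.4},{"x":-0.06,"y":0.28,"z":-0.13,"wx":0,"wy":0,"wz":8.4}]'
python3 -c "
from h import *
s,M=st()
print(M.T@(np.array([.430,-.199,.12])-s['position']))"
```

```text
time: 6.42
position: [0.453, -0.0389, 0.2332]
tool_rot: [3.134, -0.2, 0.002]
ft_force: [-0.0, 0.1, -0.2]
grip_width: 0.162
grip_force: 0.0
6.4167 [ 0.453  -0.0389  0.2332] 
 [[ 0.992 -0.127  0.001]
 [-0.127 -0.992 -0.001]
 [ 0.002  0.001 -1.   ]] [-0.   0.1 -0.2] 0.1616835847394789 0.0 [ 0.52 -0.09 -0.46  1.88 -0.04  1.35 -1.63]
[-0.00268553  0.16158177  0.11336126]
```

```bash
python3 -m handwheel '[{"x":-0.001,"y":0.04,"z":0.01,"wx":0,"wy":0,"wz":0},{"x":-0.002,"y":0.08,"z":0.03,"wx":0,"wy":0,"wz":0},{"x":-0.003,"y":0.12,"z":0.06,"wx":0,"wy":0,"wz":0},{"x":-0.003,"y":0.15,"z":0.09,"wx":0,"wy":0,"wz":0},{"x":-0.003,"y":0.16,"z":0.113,"wx":0,"wy":0,"wz":0},{"x":-0.003,"y":0.16,"z":0.113,"wx":0,"wy":0,"wz":0},{"x":-0.003,"y":0.16,"z":0.113,"wx":0,"wy":0,"wz":0},{"x":-0.003,"y":0.16,"z":0.113,"wx":0,"wy":0,"wz":0},{"x":-0.003,"y":0.16,"z":0.113,"wx":0,"wy":0,"wz":0}]' 0.083
python3 - <<'E'
from h import *
s,M=st()
print(M.T@(np.array([.430,-.199,.018])-s['position']))
a=snap('top','top3.png');b=snap('side','side3.png')
im=np.hstack([cv2.resize(a['image'][130:290,110:400],None,fx=1.38,fy=1.38),cv2.resize(b['image'][140:361,140:400],None,fx=1,fy=1)[:220]]) if 0 else None
A=cv2.resize(a['image'][140:270,130:390],(780,390));
cv2.imwrite('pics/c3.png',A[:,:,::-1]);cv2.imwrite('pics/c3s.png',cv2.resize(b['image'][130:330,130:370],(720,600))[:,:,::-1])
E
```

```text
time: 7.17
position: [0.4323, -0.1944, 0.1213]
tool_rot: [3.134, -0.196, 0.005]
ft_force: [0.6, 0.4, 0.2]
grip_width: 0.76
grip_force: 0.0
7.1667 [ 0.4323 -0.1944  0.1213] 
 [[ 0.992 -0.124  0.003]
 [-0.124 -0.992 -0.001]
 [ 0.003  0.001 -1.   ]] [0.6 0.4 0.2] 0.7596187989860973 0.0 [ 0.66  0.04 -0.3   1.99  0.01  1.11 -1.34]
[-0.00197035  0.00481063  0.10331481]
```

View pics/c3.png

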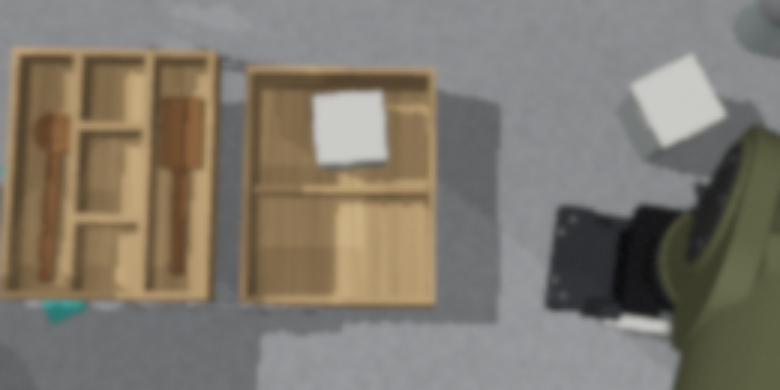

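View pics/c3s.png

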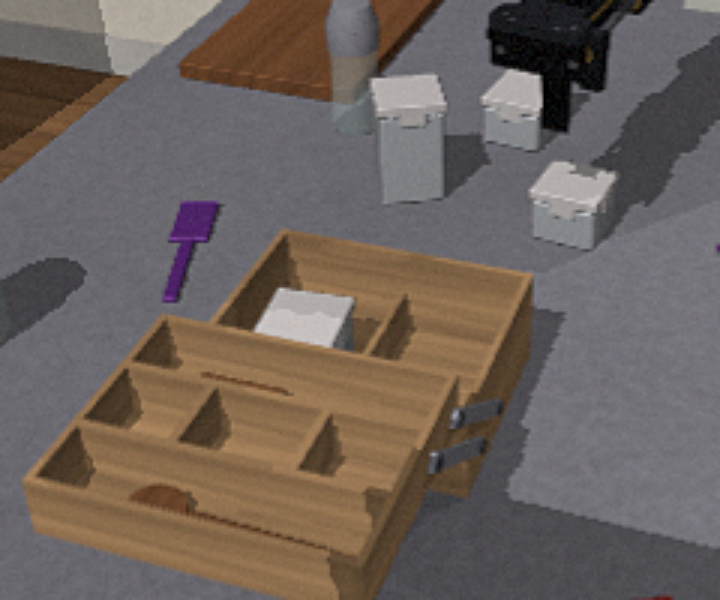

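The tray rests open. The empty bay (crop c3 (345,248)) is clear and the twin sits at (350,128). The hand is in place over the low tub, so I go down and grip.

```bash
python3 -m handwheel '[{"x":-0.002,"y":0.005,"z":0.02,"wx":0,"wy":0,"wz":0},{"x":-0.002,"y":0.005,"z":0.04,"wx":0,"wy":0,"wz":0},{"x":-0.002,"y":0.005,"z":0.058,"wx":0,"wy":0,"wz":0},{"x":-0.002,"y":0.005,"z":0.074,"wx":0,"wy":0,"wz":0},{"x":-0.002,"y":0.005,"z":0.088,"wx":0,"wy":0,"wz":0},{"x":-0.002,"y":0.005,"z":0.097,"wx":0,"wy":0,"wz":0},{"x":-0.002,"y":0.005,"z":0.102,"wx":0,"wy":0,"wz":0},{"x":-0.002,"y":0.005,"z":0.103,"wx":0,"wy":0,"wz":0},{"x":-0.002,"y":0.005,"z":0.103,"wx":0,"wy":0,"wz":0}]' 0.083
python3 -m handwheel '[{"x":0,"y":0,"z":0,"wx":0,"wy":0,"wz":0},{"x":0,"y":0,"z":0,"wx":0,"wy":0,"wz":0},{"x":0,"y":0,"z":0,"wx":0,"wy":0,"wz":0},{"x":0,"y":0,"z":0,"wx":0,"wy":0,"wz":0},{"x":0,"y":0,"z":0,"wx":0,"wy":0,"wz":0},{"x":0,"y":0,"z":0,"wx":0,"wy":0,"wz":0}]' 0.03 20
python3 - <<'E'
from h import *
s,M=st()
a=snap('top')
for z,p in((.075,[(248,67),(436,67),(436,304),(240,304)]),(.12,[(14,48),(218,52),(212,299),(0,299)]),(.005,[(256,194),(430,194),(430,292),(256,292)])):
    P=cast(a,[(130+(u)/3,140+(v)/3) for u,v in p],z);print(np.round(P,3),P.mean(0))
E
```

```text
time: 8.02
position: [0.4285, -0.1999, 0.0171]
tool_rot: [3.135, -0.199, 0.001]
ft_force: [-0.3, 0.0, 0.4]
grip_width: 0.951
grip_force: 0.0
time: 8.52
position: [0.4283, -0.1998, 0.0169]
tool_rot: [3.135, -0.199, 0.001]
ft_force: [0.1, 1.1, 2.9]
grip_width: 0.685
grip_force: 20.0
8.5167 [ 0.4283 -0.1998  0.0169] 
 [[ 0.992 -0.127  0.001]
 [-0.127 -0.992 -0.   ]
 [ 0.001 -0.    -1.   ]] [0.1 1.1 2.9] 0.6848964815357637 19.954851656220853 [ 0.65  0.17 -0.29  2.09  0.06  0.89 -1.37]
[[ 0.61   0.138  0.075]
 [ 0.615 -0.02   0.075]
 [ 0.415 -0.025  0.075]
 [ 0.411  0.135  0.075]] [0.51260613 0.05716632 0.075     ]
[[0.608 0.318 0.12 ]
 [0.61  0.157 0.12 ]
 [0.412 0.151 0.12 ]
 [0.408 0.314 0.12 ]] [0.50952952 0.23475648 0.12      ]
[[ 0.512  0.136  0.005]
 [ 0.516 -0.019  0.005]
 [ 0.429 -0.021  0.005]
 [ 0.425  0.132  0.005]] [0.47032493 0.05705816 0.005     ]
```

```bash
python3 -m handwheel '[{"x":0,"y":0,"z":-0.02,"wx":0,"wy":0,"wz":0},{"x":0,"y":0,"z":-0.05,"wx":0,"wy":0,"wz":0},{"x":0,"y":0,"z":-0.085,"wx":0,"wy":0,"wz":0},{"x":0,"y":-0.015,"z":-0.12,"wx":0,"wy":0,"wz":-1},{"x":0.001,"y":-0.045,"z":-0.14,"wx":0,"wy":0,"wz":-2.5},{"x":0.002,"y":-0.085,"z":-0.15,"wx":0,"wy":0,"wz":-4},{"x":0.003,"y":-0.125,"z":-0.15,"wx":0,"wy":0,"wz":-6},{"x":0.004,"y":-0.165,"z":-0.15,"wx":0,"wy":0,"wz":-8.5},{"x":0.004,"y":-0.2,"z":-0.15,"wx":0,"wy":0,"wz":-8.5},{"x":0.004,"y":-0.225,"z":-0.15,"wx":0,"wy":0,"wz":-8.5}]'
python3 -m handwheel '[{"x":0,"y":-0.015,"z":0,"wx":0,"wy":0,"wz":0},{"x":0,"y":-0.021,"z":0,"wx":0,"wy":0,"wz":0},{"x":0,"y":-0.021,"z":0,"wx":0,"wy":0,"wz":0},{"x":0,"y":-0.021,"z":0,"wx":0,"wy":0,"wz":0}]'
python3 - <<'E'
from h import *
s,M=st();print(M.T@(np.array([.463,.044,.022])-s['position']))
E
```

```text
time: 9.4
position: [0.4599, 0.0265, 0.1663]
tool_rot: [-3.141, -0.039, 0.0]
ft_force: [0.2, 0.2, -1.3]
grip_width: 0.688
grip_force: 20.0
time: 9.73
position: [0.4596, 0.0425, 0.1661]
tool_rot: [3.14, 0.032, -0.001]
ft_force: [0.2, -0.6, -2.7]
grip_width: 0.686
grip_force: 20.0
9.7333 [0.4596 0.0425 0.1661] 
 [[ 1.     0.021 -0.001]
 [ 0.021 -1.    -0.001]
 [-0.001  0.001 -1.   ]] [ 0.2 -0.6 -2.7] 0.6855072316808658 19.953765305690467 [ 0.42 -0.02 -0.56  1.96 -0.01  1.21 -1.68]
[ 0.00351416 -0.00152713  0.14406332]
```

```bash
python3 -m handwheel '[{"x":0.0035,"y":-0.001,"z":0.02,"wx":0,"wy":0,"wz":0},{"x":0.0035,"y":-0.001,"z":0.04,"wx":0,"wy":0,"wz":0},{"x":0.0035,"y":-0.001,"z":0.06,"wx":0,"wy":0,"wz":0},{"x":0.0035,"y":-0.001,"z":0.08,"wx":0,"wy":0,"wz":0},{"x":0.0035,"y":-0.001,"z":0.1,"wx":0,"wy":0,"wz":0},{"x":0.0035,"y":-0.001,"z":0.115,"wx":0,"wy":0,"wz":0},{"x":0.0035,"y":-0.001,"z":0.127,"wx":0,"wy":0,"wz":0},{"x":0.0035,"y":-0.001,"z":0.135,"wx":0,"wy":0,"wz":0},{"x":0.0035,"y":-0.001,"z":0.139,"wx":0,"wy":0,"wz":0},{"x":0.0035,"y":-0.001,"z":0.141,"wx":0,"wy":0,"wz":0}]'
python3 -m handwheel '[{"x":0,"y":0,"z":0.001,"wx":0,"wy":0,"wz":0},{"x":0,"y":0,"z":0.002,"wx":0,"wy":0,"wz":0},{"x":0,"y":0,"z":0.002,"wx":0,"wy":0,"wz":0}]'
```

```text
time: 10.57
position: [0.4633, 0.0437, 0.025]
tool_rot: [3.141, 0.031, -0.001]
ft_force: [0.6, -0.0, -2.0]
grip_width: 0.692
grip_force: 20.0
time: 10.82
position: [0.4639, 0.0447, 0.024]
tool_rot: [3.141, 0.033, 0.002]
ft_force: [0.2, 0.6, -2.0]
grip_width: 0.683
grip_force: 20.0
```

Not quite touching: the weight is still carried, with about 2 mm to go.

```bash
python3 -m handwheel '[{"x":0,"y":0,"z":0.001,"wx":0,"wy":0,"wz":0},{"x":0,"y":0,"z":0.002,"wx":0,"wy":0,"wz":0},{"x":0,"y":0,"z":0.002,"wx":0,"wy":0,"wz":0}]'
python3 -c "
from h import *
st()"
```

```text
time: 11.07
position: [0.4639, 0.0449, 0.022]
tool_rot: [3.141, 0.034, 0.001]
ft_force: [-0.9, -0.4, 0.5]
grip_width: 0.686
grip_force: 20.0
11.0667 [0.4639 0.0449 0.022 ] 
 [[ 1.     0.022  0.001]
 [ 0.022 -1.    -0.   ]
 [ 0.001  0.    -1.   ]] [-0.9 -0.4  0.5] 0.6860480006424057 19.953961791470647 [ 0.38  0.18 -0.57  2.09  0.12  0.9  -1.8 ]
```

```bash
python3 -m handwheel '[{"x":0,"y":0,"z":0,"wx":0,"wy":0,"wz":0},{"x":0,"y":0,"z":0,"wx":0,"wy":0,"wz":0},{"x":0,"y":0,"z":0,"wx":0,"wy":0,"wz":0},{"x":0,"y":0,"z":-0.005,"wx":0,"wy":0,"wz":0},{"x":0,"y":0,"z":-0.015,"wx":0,"wy":0,"wz":0},{"x":0,"y":0,"z":-0.035,"wx":0,"wy":0,"wz":0},{"x":0,"y":0,"z":-0.06,"wx":0,"wy":0,"wz":0},{"x":0,"y":0,"z":-0.09,"wx":0,"wy":0,"wz":0},{"x":0,"y":0,"z":-0.12,"wx":0,"wy":0,"wz":0},{"x":0,"y":0,"z":-0.16,"wx":0,"wy":0,"wz":0}]' 0.070
python3 -m handwheel '[{"x":0.01,"y":-0.03,"z":-0.02,"wx":0,"wy":0,"wz":0},{"x":0.02,"y":-0.065,"z":-0.02,"wx":0,"wy":0,"wz":0},{"x":0.03,"y":-0.1,"z":-0.02,"wx":0,"wy":0,"wz":0},{"x":0.04,"y":-0.14,"z":-0.02,"wx":0,"wy":0,"wz":0},{"x":0.047,"y":-0.17,"z":-0.015,"wx":0,"wy":0,"wz":0},{"x":0.049,"y":-0.19,"z":-0.005,"wx":0,"wy":0,"wz":0},{"x":0.049,"y":-0.19,"z":0.01,"wx":0,"wy":0,"wz":0},{"x":0.049,"y":-0.19,"z":0.02,"wx":0,"wy":0,"wz":0},{"x":0.049,"y":-0.19,"z":0.02,"wx":0,"wy":0,"wz":0}]' 0.010
python3 - <<'E'
from h import *
s,M=st();print(M.T@(np.array([.509,.236,.1])-s['position']))
a=snap('top');b=snap('side')
A=cv2.resize(a['image'][140:270,120:320],(600,390));B=cv2.resize(b['image'][130:330,130:390],(507,390))[:,:,::1]
cv2.imwrite('pics/c4.png',cv2.resize(np.hstack([A,B]),(800,282))[:,:,::-1])
E
```

```text
time: 11.9
position: [0.462, 0.045, 0.1824]
tool_rot: [-3.141, -0.035, 0.004]
ft_force: [0.8, -0.4, -0.0]
grip_width: 0.802
grip_force: 0.0
time: 12.65
position: [0.5071, 0.2348, 0.1597]
tool_rot: [3.14, 0.034, -0.006]
ft_force: [-0.5, -0.4, -0.3]
grip_width: 0.207
grip_force: 0.0
12.65 [0.5071 0.2348 0.1597] 
 [[ 1.     0.021 -0.004]
 [ 0.021 -1.    -0.002]
 [-0.004  0.002 -1.   ]] [-0.5 -0.4 -0.3] 0.20698561853840233 0.0 [ 0.16  0.24 -0.73  1.74  0.17  1.23 -2.16]
[ 0.00214994 -0.00130255  0.05970248]
```

View pics/c4.png

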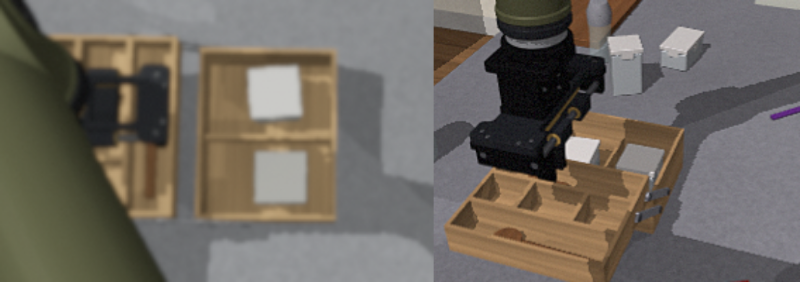

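The tub sits flat and square in the free bay at (280,177), the twin is unmoved at (273,92), and the hand is over the well. Going down into the well.

```bash
python3 -m handwheel '[{"x":0.002,"y":-0.001,"z":0,"wx":0,"wy":0,"wz":0},{"x":0.002,"y":-0.001,"z":0.01,"wx":0,"wy":0,"wz":0},{"x":0.002,"y":-0.001,"z":0.02,"wx":0,"wy":0,"wz":0},{"x":0.002,"y":-0.001,"z":0.03,"wx":0,"wy":0,"wz":0},{"x":0.002,"y":-0.001,"z":0.04,"wx":0,"wy":0,"wz":0},{"x":0.002,"y":-0.001,"z":0.05,"wx":0,"wy":0,"wz":0},{"x":0.002,"y":-0.001,"z":0.057,"wx":0,"wy":0,"wz":0},{"x":0.002,"y":-0.001,"z":0.06,"wx":0,"wy":0,"wz":0},{"x":0.002,"y":-0.001,"z":0.06,"wx":0,"wy":0,"wz":0}]' 0.010
python3 -m handwheel '[{"x":0,"y":0,"z":0,"wx":0,"wy":0,"wz":0},{"x":0,"y":0,"z":0,"wx":0,"wy":0,"wz":0}]' 0.015
```

```text
time: 13.5
position: [0.5097, 0.2367, 0.1003]
tool_rot: [3.141, 0.034, -0.003]
ft_force: [-0.4, -0.1, 0.1]
grip_width: 0.114
grip_force: 0.0
time: 13.67
position: [0.5107, 0.2372, 0.102]
tool_rot: [-3.141, -0.034, -0.001]
ft_force: [0.5, -0.6, -0.1]
grip_width: 0.155
grip_force: 0.0
```

```bash
python3 -m handwheel '[{"x":0,"y":0.004,"z":0,"wx":0,"wy":0,"wz":0},{"x":0,"y":0.011,"z":-0.008,"wx":0,"wy":0,"wz":0},{"x":0,"y":0.019,"z":-0.016,"wx":0,"wy":0,"wz":0},{"x":0,"y":0.027,"z":-0.023,"wx":0,"wy":0,"wz":0},{"x":0,"y":0.036,"z":-0.029,"wx":0,"wy":0,"wz":0},{"x":0,"y":0.046,"z":-0.034,"wx":0,"wy":0,"wz":0},{"x":0,"y":0.056,"z":-0.038,"wx":0,"wy":0,"wz":0},{"x":0,"y":0.066,"z":-0.042,"wx":0,"wy":0,"wz":0},{"x":0,"y":0.075,"z":-0.044,"wx":0,"wy":0,"wz":0},{"x":0,"y":0.084,"z":-0.045,"wx":0,"wy":0,"wz":0}]'
```

```text
time: 14.5
position: [0.5128, 0.1512, 0.1476]
tool_rot: [3.14, 0.032, 0.003]
ft_force: [-0.1, 1.7, 1.2]
grip_width: 0.17
grip_force: 0.8
```

```bash
python3 -m handwheel '[{"x":0,"y":0.005,"z":0,"wx":0,"wy":0,"wz":0},{"x":0,"y":0.010,"z":0,"wx":0,"wy":0,"wz":0},{"x":0,"y":0.015,"z":0.0005,"wx":0,"wy":0,"wz":0},{"x":0,"y":0.020,"z":0.001,"wx":0,"wy":0,"wz":0},{"x":0,"y":0.025,"z":0.002,"wx":0,"wy":0,"wz":0},{"x":0,"y":0.030,"z":0.003,"wx":0,"wy":0,"wz":0},{"x":0,"y":0.035,"z":0.0045,"wx":0,"wy":0,"wz":0},{"x":0,"y":0.040,"z":0.006,"wx":0,"wy":0,"wz":0},{"x":0,"y":0.045,"z":0.008,"wx":0,"wy":0,"wz":0},{"x":0,"y":0.050,"z":0.010,"wx":0,"wy":0,"wz":0}]'
python3 -m handwheel '[{"x":0,"y":0.004,"z":0.002,"wx":0,"wy":0,"wz":0},{"x":0,"y":0.008,"z":0.004,"wx":0,"wy":0,"wz":0},{"x":0,"y":0.012,"z":0.006,"wx":0,"wy":0,"wz":0},{"x":0,"y":0.015,"z":0.008,"wx":0,"wy":0,"wz":0},{"x":0,"y":0.018,"z":0.010,"wx":0,"wy":0,"wz":0},{"x":0,"y":0.021,"z":0.012,"wx":0,"wy":0,"wz":0},{"x":0,"y":0.024,"z":0.014,"wx":0,"wy":0,"wz":0},{"x":0,"y":0.027,"z":0.017,"wx":0,"wy":0,"wz":0},{"x":0,"y":0.029,"z":0.019,"wx":0,"wy":0,"wz":0},{"x":0,"y":0.031,"z":0.021,"wx":0,"wy":0,"wz":0}]'
python3 -c "
from h import *
st()"
```

```text
time: 15.33
position: [0.513, 0.1016, 0.136]
tool_rot: [3.14, 0.033, -0.001]
ft_force: [0.5, -2.8, -0.8]
grip_width: 0.17
grip_force: 0.7
time: 16.17
position: [0.5138, 0.0714, 0.1152]
tool_rot: [3.141, 0.033, -0.0]
ft_force: [-0.2, -2.9, -2.4]
grip_width: 0.17
grip_force: 1.5
16.1667 [0.5138 0.0714 0.1152] 
 [[ 1.     0.021 -0.   ]
 [ 0.021 -1.    -0.   ]
 [-0.     0.    -1.   ]] [-0.2 -2.9 -2.4] 0.16984713622086922 1.5385448785673361 [ 0.4   0.17 -0.64  1.89  0.12  1.12 -1.83]
```

```bash
python3 -m handwheel '[{"x":0,"y":0.0015,"z":0.0015,"wx":0,"wy":0,"wz":0},{"x":0,"y":0.003,"z":0.003,"wx":0,"wy":0,"wz":0},{"x":0,"y":0.0045,"z":0.005,"wx":0,"wy":0,"wz":0},{"x":0,"y":0.006,"z":0.007,"wx":0,"wy":0,"wz":0},{"x":0,"y":0.0075,"z":0.009,"wx":0,"wy":0,"wz":0},{"x":0,"y":0.009,"z":0.011,"wx":0,"wy":0,"wz":0},{"x":0,"y":0.0105,"z":0.013,"wx":0,"wy":0,"wz":0},{"x":0,"y":0.012,"z":0.014,"wx":0,"wy":0,"wz":0},{"x":0,"y":0.0135,"z":0.015,"wx":0,"wy":0,"wz":0},{"x":0,"y":0.0145,"z":0.016,"wx":0,"wy":0,"wz":0}]'
python3 -m handwheel '[{"x":0,"y":0.001,"z":0,"wx":0,"wy":0,"wz":0},{"x":0,"y":0.002,"z":0,"wx":0,"wy":0,"wz":0},{"x":0,"y":0.003,"z":0,"wx":0,"wy":0,"wz":0},{"x":0,"y":0.003,"z":0,"wx":0,"wy":0,"wz":0}]'
```

```text
time: 17.0
position: [0.5142, 0.0572, 0.0994]
tool_rot: [3.141, 0.033, 0.0]
ft_force: [0.0, 0.1, -0.1]
grip_width: 0.174
grip_force: 0.0
time: 17.33
position: [0.5144, 0.0542, 0.0996]
tool_rot: [3.141, 0.033, 0.0]
ft_force: [0.2, 0.2, -0.2]
grip_width: 0.172
grip_force: 0.0
```

```bash
python3 -m handwheel '[{"x":0,"y":-0.002,"z":0,"wx":0,"wy":0,"wz":0},{"x":0,"y":-0.002,"z":-0.01,"wx":0,"wy":0,"wz":0},{"x":0,"y":-0.002,"z":-0.025,"wx":0,"wy":0,"wz":0},{"x":0,"y":-0.002,"z":-0.05,"wx":0,"wy":0,"wz":0},{"x":0,"y":-0.002,"z":-0.08,"wx":0,"wy":0,"wz":0},{"x":0,"y":0.02,"z":-0.11,"wx":0,"wy":0,"wz":0},{"x":0,"y":0.06,"z":-0.12,"wx":0,"wy":0,"wz":0},{"x":0,"y":0.10,"z":-0.12,"wx":0,"wy":0,"wz":0},{"x":0,"y":0.14,"z":-0.12,"wx":0,"wy":0,"wz":0},{"x":0,"y":0.18,"z":-0.12,"wx":0,"wy":0,"wz":0}]' 0.010
python3 -m handwheel '[{"x":0,"y":0.04,"z":0,"wx":0,"wy":0,"wz":0},{"x":0,"y":0.08,"z":0,"wx":0,"wy":0,"wz":0},{"x":0,"y":0.1,"z":0,"wx":0,"wy":0,"wz":0},{"x":0,"y":0.1,"z":0,"wx":0,"wy":0,"wz":0},{"x":0,"y":0.1,"z":0,"wx":0,"wy":0,"wz":0}]'
sed -i '/^rect(big(white/d;/^c=/d' m.py; echo "b=snap('side');A=cv2.resize(im[130:270,180:440],(520,280));B=cv2.resize(b['image'][130:330,130:370],(336,280));cv2.imwrite('pics/c5.png',cv2.resize(np.hstack([A,B]),(800,262))[:,:,::-1])">>m.py; python3 m.py
```

```text
time: 18.17
position: [0.5183, -0.127, 0.2212]
tool_rot: [3.14, 0.035, 0.003]
ft_force: [1.1, -0.3, 0.2]
grip_width: 0.118
grip_force: 0.0
time: 18.58
position: [0.52, -0.2266, 0.2199]
tool_rot: [-3.141, -0.029, -0.0]
ft_force: [1.1, -0.2, 0.3]
grip_width: 0.113
grip_force: 0.0
tray [512.3  58.8] [203.1 160. ] 1.1
```

View pics/c5.png

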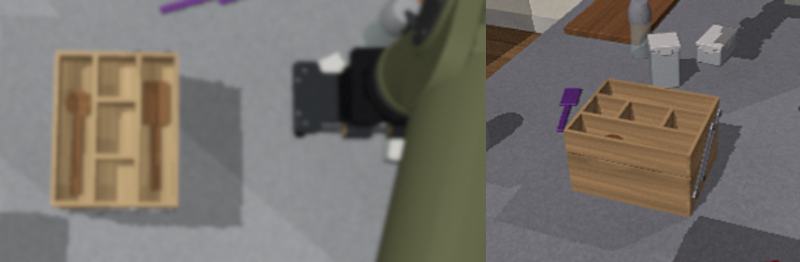

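The tray is fully shut: it measures the same as at the start (512.3, 58.8 mm). The spoon (78,145) and scraper (157,135) are in it, and the robot is clear at z = 0.22. Handing in.

```bash
python3 -c "
from bench import ctrl
print(ctrl.close_job())"
```

```text
the job is handed in; nothing more can be done
None
```

The low square container is in the empty bay and the tray was lowered gently back to its starting position, with the spoon and scraper still in it; the job was handed in at about 19 s of the 72 s limit.

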